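# Hang the hooked weight on the spring arm

## Task

Load the stand's spring arm: pick up the steel weight by the lug on its S-hook, pass the hook's tip down through the small hole in the arm's flat end plate, and let go so that the weight hangs there freely and still. Feel for the hole gently, without forcing the springy arm down, and leave the sample cups and the dish where they are.

Things in the scene. Friction and masses are not known exactly. Their poses are not given: they have to be found in the camera images.
- hook_weight: Steel weight, 0.2 to 0.32 kg, 48 mm across and 35 mm high, with an S-hook of 6 mm round bar fixed rigidly on top, 142 mm tall in all; stands upright on the bench at the start. Origin: centre of the weight's underside, z up along its axis. The hook lies in its x-z plane. It hangs on the end plate with the shank outside the plate's front edge and the tip through the hole.
- hook_tip (a point): Lowest point of the hook's free, round-ended tip leg, at (+13, 0, 87) mm in the frame of hook_weight; the leg points straight down. The hook's own slanting shank and the weight lie close below the tip, under where the plate will be, so come at the plate from its front edge with the tip 5 to 10 mm above the plate's top, not from high above.
- hook_arch (a point): Inner top of the hook's upper loop, at (0, 0, 114) mm in the frame of hook_weight: an arch open downwards, 20 mm clear between the tip leg (x = +13 mm, from 104 mm height down to the tip) and the shank (x = -13 mm, straight from 104 down to 72 mm, then slanting to the weight's axis).
- hook_grip (a point): Centre of the flat grip lug on top of the hook, at (0, 0, 130) mm in the frame of hook_weight: 18 mm along x, 8 mm thick along y, free from 120 to 142 mm height.
- stand: Fixed stand: grey foot 100 x 130 x 14 mm with a steel post 16 mm thick and 192 mm high; origin on the bench on the post's axis, z up. A clamp on the post carries a steel leaf-spring arm that reaches roughly along the stand's -x and ends in a level flat plate with one hole.
- clamp (a point): The clamp on the post, on the post's axis, 163 mm up. The arm was left swivelled about the post by up to 0.09 rad to either side of the stand's -x, and drawn in or out of the clamp by up to 8 mm; neither is measured, and the plate goes with it. Both are stiff: they shift only if the plate is pushed level with about 7 N or more.
- plate_middle (a point): NOT the hole: point (-150, 0, 165) mm of the stand's frame, where the hole would be with the arm straight and at its middle length. The real hole, 10 mm across, right through, lies on the arm's centre line, 142 to 158 mm from the post's axis and up to 14 mm to either side of this point, level with the plate's top.
- plate_edge (a point): Point (-168, 0, 165) mm of the stand's frame: the plate's front edge with the arm straight and at middle length. The plate is 70 mm wide, 38 mm long towards the post, 4 mm thick, top 165 mm above the bench; hole centre always 18 mm behind its front edge. It gives down 1 mm per 0.5 N, meets its stop after 13 mm and springs back; it sags 4 to 6 mm under the weight.
- cup_far: Bystander: sample cup with screw lid, 41 mm across, 59 mm tall; origin at the centre of its underside.
- cup_near: Bystander: sample cup with screw lid, 41 mm across, 59 mm tall; origin at the centre of its underside.
- dish: Bystander: petri dish, 60 mm across, 14 mm tall; origin at the centre of its underside.
Not all that is in view belongs to the job. Leave any purple or red look-alike of the hook_weight alone.

How it is judged:
By the outcome, as a careful person would: the job done as asked, in the order asked, and still so for the second after the job is handed in, with the robot touching nothing.
It also fails if it takes over 61 s, if anything falls off the work surface, if the arm or the gripper's body presses on something with over 40 N, if the wrist force passes 120 N, or if a joint passes its speed limit or range.

## Robot

A 6-joint arm with a two-finger parallel gripper is mounted at the origin on a cart in front of the work surface, level with it; the furniture and walls round the work are solid. World frame = base frame: x ahead of the robot, y to its left, z up, the work surface at z = 0. Lengths are in m, angles in rad, forces in N, time in s.
With the tool pointing down it reaches from about 0.4 to 0.825 m from the base axis. Payload 7 kg.
Tool frame: the origin (TCP) lies midway between the tips of the shut fingers; the grasp point (between the pads) lies 19 mm behind it; z points along the fingers, y is the line along which they close (so a half turn about z gives the same grasp; the last joint's range is limited). The gripper opens to 88 mm and grips with 3 to 60 N. Pads are 19 mm wide; open, the fingers measure 130 mm over their backs; the gripper's body (78 mm by 193 mm) begins 47 mm behind the grasp point.
Start: joints at [1.579, 0.359, 0.012, 0, -1.224, -0.288], TCP at [0.186, 0.649, 0.206] pointing down, gripper open.
Joint ranges: [-3.07, 3.07], [-1.43, 2.12], [-1.02, 1.25], [-3.03, 1.67], [-3.05, -0], [-3.03, 3.03]. Speed limits (rad/s): [2.39, 2.39, 3.01, 3.14, 3.14, 3.14].

## Interface

Orientations are given as [roll, pitch, yaw] about the fixed x, y, z axes, in that order (R = Rz(yaw) Ry(pitch) Rx(roll)).
In Python, from station import telemetry, eyes, ticket, recognise, trace gives the robot as it stands. The module is installed in compiled form; this text tells all that it offers.
- The arm moves only by the tool servo_tool, never from a script. Its argument "series" is a list that holds one entry, the list of rows, each a list of 4 numbers: the shift along the tool's x, y, z in mm, then the turn about the tool's z in rad. In form: [[[x, y, z, roll], ...]]. A call has exactly 10 rows; each row shifts and turns the commanded pose from where the row before left it, along the tool's axes as they then stand; what a row does not reach is not made up. A row lasts 1/12 s, in which the tool goes at most 41.7 mm and 7.16 degrees, less where a joint would pass 70% of its speed; a pose out of reach is approached as far as the arm can. A call is refused whole if a number of a shift passes 41.7 or a number of a turn 0.125, either way. A call with a gripper value outside its range is refused whole. "claw" is the gripper's target within -1 to 1 (shut at 1, half-way at 0, fully open at -1), set as the call begins (left out, the last holds). The fingers move at their own pace and stop on an object; "grip_force" is the grip in N (left out, the last holds). Time passes only in rows, so rows that do not move let the fingers close, or fill a call up. It gives the time, the measured TCP pose, the force, the opening and the grip force at its end, in the units of the state.
- telemetry.get_state(): the state, without advancing time (a new reading comes with each control period).
- eyes.grab_frame(name): name is "scene" or "top"; returns the picture (384x512x3 uint8, red, green, blue); there is no depth.
- eyes.calibration(name): a dict with "mtx" (3x3 intrinsics, pixels), "k1" (the pictures are not rectified: a ray, as slopes to the right and down, at radius r is drawn at 1 + k1 r^2 times it, then the intrinsics apply), "rvec" (rotation vector, rad) and "tvec" (3), from world to camera coordinates, as OpenCV has them. Camera axes: x right, y down, z forward; pixel columns grow to the right and rows downward; lengths in m; the calibration is good to about 2 mm. A picture is of the moment at which its call begins. calibration takes no time and is no camera call.
- ticket.job_done(): hands the job in; it is judged then, once.
Trained networks look in the newest picture that a camera, given by its name, has taken for a name from the list of things; names that differ only in an ending like _2 or _b are one class to them, and where a whole thing is asked for, a point or a joint stands for the part that bears it (a point fixed in the world has none). Each returns a list of dicts, best first, with "conf" (0 to 1); they miss things now and then, are a little off and sometimes report something else, mostly with a low value. They report only what shows in the picture. A call takes as long as a camera call. They do not tell look-alikes from the thing itself.
- recognise(camera, name): "position" ([x, y, z] in m, in world coordinates, good to about 4 mm: the middle of the surface that is visible of it).
- trace(camera, name): "mask" (384x512 bool, what is visible of it).
The state is a dict: "t": time; "q": joint angles; "qd": joint speeds; "joint_efforts": joint torques, N m; "eef_pos": TCP position; "ee_rot": TCP orientation; "force": force on the tool from outside, world axes, zero at the start; "moment": the same for the moment, N m; "width": finger opening in m; "gripper_force": force on a finger pad.
Only numpy, scipy, OpenCV 4.12 (cv2) and the standard library are available. Lean on these libraries where they do the work, as an engineer would, in place of code of your own. Each camera call takes 0.05 s, during which the arm holds its last target. There are 200 camera calls.

## Working session

There is one attempt and no reset: what is moved stays moved. The work goes in short steps, Python scripts to look and compute and a tool call to move; the robot and the scene stay as the last step left them, time stands still between calls to the robot, and variables do not carry over. Pictures are saved under pics/ and viewed, at most 10 in all, crops included, and the job is handed in when it is done.

Besides the shell and the picture viewer there is one more tool, called after "Request:" as name(argument=value, ...) on one line, values as JSON. servo_tool: Moves the arm, as the interface text tells. Its arguments: {"type":"object","properties":{"series":{"type":"array"},"claw":{"type":"number"},"grip_force":{"type":"number"}},"required":["series"]}

```bash
mkdir -p pics; cat > h.py <<'E'
from station import telemetry, eyes, ticket, recognise, trace
import numpy as np, cv2
def proj(cam,P):
    c=eyes.calibration(cam);P=np.atleast_2d(P).astype(float)
    d=np.array([c['k1'],0,0,0,0],float)
    return cv2.projectPoints(P,np.array(c['rvec'],float),np.array(c['tvec'],float),np.array(c['mtx'],float),d)[0][:,0]
def ray(cam,uv):
    c=eyes.calibration(cam);d=np.array([c['k1'],0,0,0,0],float)
    n=cv2.undistortPoints(np.array([[uv]],float),np.array(c['mtx'],float),d)[0,0]
    R=cv2.Rodrigues(np.array(c['rvec'],float))[0];t=np.array(c['tvec'],float).ravel()
    return -R.T@t, R.T@np.array([n[0],n[1],1])
def onz(cam,uv,z):
    o,d=ray(cam,uv);return o+d*(z-o[2])/d[2]
def save(cam,fn,box=None,s=1):
    im=eyes.grab_frame(cam)[:,:,::-1]
    if box: im=im[box[1]:box[3],box[0]:box[2]]
    cv2.imwrite(fn,cv2.resize(im,None,fx=s,fy=s,interpolation=cv2.INTER_CUBIC))
E
python3 - <<'E'
from h import *
np.set_printoptions(precision=4,suppress=True)
a=eyes.grab_frame('scene');b=eyes.grab_frame('top')
cv2.imwrite('pics/a.png',a[:,:,::-1]);cv2.imwrite('pics/b.png',b[:,:,::-1])
for c in('scene','top'):
  o,d=ray(c,(256,192));print(c,o,d)
  for n in('hook_weight','hook_grip','hook_tip','stand','clamp','plate_middle','plate_edge','cup_far','cup_near','dish'):
    print(n,[(np.round(x['position'],3).tolist(),round(x['conf'],2),proj(c,x['position'])[0].round().tolist()) for x in recognise(c,n)[:3]])
print(telemetry.get_state())
E
```

```text
scene [ 0.1191 -0.8174  0.9137] [ 0.3468  0.6434 -0.6825]
hook_weight [([0.374, -0.13, 0.033], 0.93, [215.0, 248.0]), ([0.459, -0.413, 0.036], 0.83, [299.0, 323.0]), ([0.505, -0.238, 0.04], 0.72, [279.0, 259.0])]
hook_grip [([0.5, -0.241, 0.036], 0.97, [278.0, 261.0]), ([0.46, -0.411, 0.03], 0.95, [299.0, 324.0]), ([0.421, -0.225, 0.032], 0.79, [247.0, 268.0])]
hook_tip [([0.426, -0.22, 0.034], 0.96, [248.0, 266.0]), ([0.372, -0.13, 0.034], 0.86, [214.0, 248.0]), ([0.495, -0.34, 0.032], 0.69, [296.0, 293.0])]
stand [([0.645, 0.136, 0.017], 0.92, [260.0, 165.0])]
clamp [([0.644, 0.14, 0.013], 0.56, [260.0, 165.0])]
plate_middle [([0.648, 0.137, 0.018], 0.97, [261.0, 164.0])]
plate_edge [([0.642, 0.138, 0.013], 0.88, [259.0, 166.0])]
cup_far [([0.598, -0.304, 0.057], 0.84, [326.0, 261.0])]
cup_near [([0.488, -0.084, 0.053], 0.62, [246.0, 217.0])]
dish [([0.403, 0.201, 0.015], 0.65, [182.0, 174.0])]
top [ 0.3305 -0.0724  1.4718] [ 0.1367  0.0228 -0.9904]
hook_weight [([0.502, -0.331, 0.036], 0.66, [342.0, 200.0]), ([0.378, -0.124, 0.036], 0.66, [281.0, 237.0]), ([0.423, -0.211, 0.039], 
[... 535 characters left out ...]
65, [207.0, 162.0])]
cup_far [([0.604, -0.299, 0.059], 0.68, [333.0, 169.0])]
cup_near [([0.64, 0.133, 0.015], 0.33, [207.0, 161.0]), ([0.501, -0.235, 0.037], 0.2, [314.0, 200.0])]
dish [([0.404, 0.209, 0.013], 0.71, [184.0, 229.0])]
{'t': 1.1, 'q': array([ 1.5791,  0.3586,  0.0119, -0.    , -1.2241, -0.2881]), 'qd': array([ 0.0011, -0.0001,  0.0011,  0.0013, -0.0001,  0.0001]), 'joint_efforts': array([ -0.0007, -58.24  ,  29.3305,   7.003 ,   0.0124,  -0.    ]), 'eef_pos': array([0.1864, 0.6487, 0.2062]), 'ee_rot': array([ 3.1416,  0.    , -0.2798]), 'force': array([ 0.1173, -0.3103, -0.5689]), 'moment': array([-0.0288,  0.0193,  0.0511]), 'gripper_force': 0.0, 'width': 0.08763037461126078}
```

View pics/a.png

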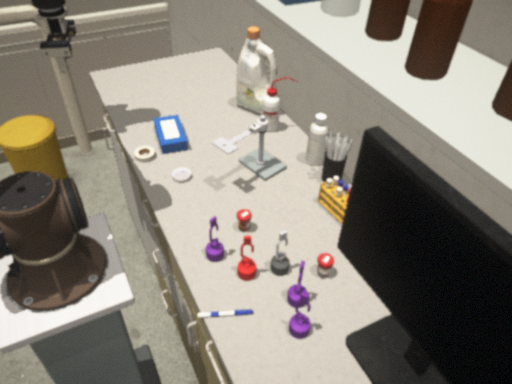

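View pics/b.png

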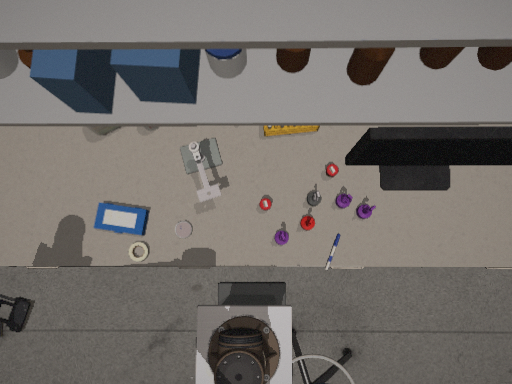

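Weight candidates in the scene picture are purple (215,250), (298,296) and (300,326), red (247,268), and grey steel (280,262). Only the grey one fits; it is at (314,199) in top. The stand plate is at scene (225,143) and top (208,192). I'll confirm both in one enlarged crop.

```bash
python3 - <<'E'
import cv2,numpy as np
a=cv2.imread('pics/a.png');b=cv2.imread('pics/b.png')
def c(im,u,v,w=80,h=60): return cv2.resize(im[v:v+h,u:u+w],(400,300),interpolation=cv2.INTER_CUBIC)
cv2.imwrite('pics/c.png',np.vstack([np.hstack([c(a,240,225),c(a,205,110)]),np.hstack([c(b,280,170),c(b,170,145)])]))
E
```

```text
(no output)
```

View pics/c.png

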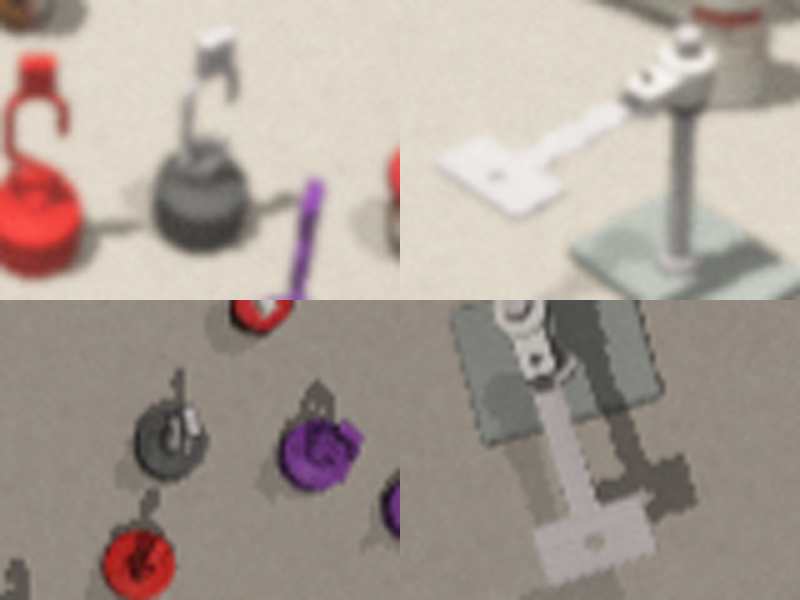

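```bash
cat > fit.py <<'E'
from h import *
from scipy.optimize import least_squares
np.set_printoptions(precision=4,suppress=True)
S=lambda u,v,o:((u+.5)/5-.5+o[0],(v+.5)/5-.5+o[1])
A=(240,225);B=(280,170)
obs=[('scene',S(216,42,A),(0,0,.130)),('scene',S(233,99,A),(.013,0,.087)),('scene',S(188,108,A),(-.013,0,.09)),
('top',S(190,120,B),(0,0,.138)),('top',S(170,142,B),(0,0,.025)),('scene',S(201,205,A),(0,0,.0175))]
def res(p):
    c,s=np.cos(p[2]),np.sin(p[2]);r=[]
    for cam,uv,m in obs:
        P=[p[0]+c*m[0]-s*m[1],p[1]+s*m[0]+c*m[1],m[2]]
        r+=list(proj(cam,P)[0]-uv)
    return np.array(r)
for y0 in(0,1.5,3,-1.5):
    f=least_squares(res,[.505,-.24,y0],x_scale=[.01,.01,.5]);print(f.x,f.cost)
    b=f if y0==0 or f.cost<b.cost else b
print(b.fun.reshape(-1,2))
E
python3 - <<'E'
from fit import *
def tri(u1,u2):
    o,d=ray('scene',u1);p,e=ray('top',u2);d/=np.linalg.norm(d);e/=np.linalg.norm(e)
    t=np.linalg.lstsq(np.c_[d,-e],p-o,rcond=None)[0];return (o+t[0]*d+p+t[1]*e)/2,np.linalg.norm(o+t[0]*d-p-t[1]*e)
C=(205,110);D=(170,145)
hs=S(97,176,C);ht=S(195,242,D)
print('hole',onz('scene',hs,.165),onz('top',ht,.165),tri(hs,ht))
a=cv2.imread('pics/a.png');b=cv2.imread('pics/b.png')
for n,uv in dict(L=(36,160),F=(122,217),R=(167,188)).items(): print('sc',n,onz('scene',S(*uv,C),.165))
for n,uv in dict(FL=(150,287),BL=(134,238),BR=(243,195),FR=(257,248)).items(): print('top',n,onz('top',S(*uv,D),.165))
# post axis
print('post foot',onz('scene',S(278,263,C),.016),'post top',onz('scene',S(287,40,C),.192),onz('top',S(118,8,D),.19))
print('foot corners')
for uv in [(168,248),(205,195)]: print(onz('scene',S(*uv,C),.014))
for uv in [(90,143),(262,95),(55,18)]: print(onz('top',S(*uv,D),.014))
E
```

```text
[ 0.5089 -0.237  -0.078 ] 3.22115005186736
[ 0.5089 -0.237  -0.078 ] 3.221150052033916
[ 0.5089 -0.237   6.2052] 3.22115005198989
[ 0.5089 -0.237  -0.078 ] 3.221150051868969
[[ 0.0641  1.1959]
 [ 0.2396  0.019 ]
 [-0.3314  0.3477]
 [ 0.2753  0.0969]
 [ 0.267   0.0868]
 [-0.0187 -2.1343]]
hole [0.5056 0.1011 0.165 ] [0.508  0.1048 0.165 ] (array([0.508 , 0.1055, 0.1613]), np.float64(0.0009703779632547427))
sc L [0.4802 0.1294 0.165 ]
sc F [0.5031 0.061  0.165 ]
sc R [0.5368 0.0744 0.165 ]
top FL [0.4799 0.1323 0.165 ]
top BL [0.5105 0.1428 0.165 ]
top BR [0.5375 0.0754 0.165 ]
top FR [0.5042 0.0662 0.165 ]
post foot [0.6514 0.1494 0.016 ] post top [0.6469 0.1426 0.192 ] [0.6509 0.1517 0.19  ]
foot corners
[0.5943 0.1956 0.014 ]
[0.641  0.2366 0.014 ]
[0.5983 0.1999 0.014 ]
[0.6322 0.0802 0.014 ]
[0.6878 0.2268 0.014 ]
```

Crop c shows the steel weight at scene (281,262) with its lug at (283,233); it stands apart from the red and purple look-alikes. The plate hole is at scene (224,145) and top (209,193), which puts it at about (0.508, 0.104). I estimate the weight at (0.509, -0.237) with yaw -0.08, and the arm heading at about 0.33. Moving now.

Request:
servo_tool(series=[[[31,26,-4.4,0],[31,26,-4.4,0],[31,26,-4.4,0],[31,26,-4.4,0],[31,26,-4.4,0],[31,26,-4.4,0],[31,26,-4.4,0],[31,26,-4.4,0],[31,26,-4.4,0],[31,26,-4.4,0]]], claw=0.1, grip_force=25)

```text
t: 1.93
eef_pos: [0.4132, 0.3115, 0.2508]
ee_rot: [-3.141, -0.0, -0.279]
force: [1.2, 0.7, 0.3]
width: 0.0398
gripper_force: 0.0
```

```bash
cat >> h.py <<'E'
def plan(xyz,yaw=None):
    "tool shift (mm) from present pose along present tool axes; roll to reach world yaw"
    s=telemetry.get_state();w=s['ee_rot'][2];d=(np.array(xyz)-s['eef_pos'])*1e3
    c,k=np.cos(w),np.sin(w)
    print('t',s['t'],'pos',s['eef_pos'].round(4),'rot',s['ee_rot'].round(3),'q',s['q'].round(2),'F',s['force'].round(2),'w',round(s['width'],4))
    print('tool shift',np.round([c*d[0]+k*d[1],k*d[0]-c*d[1],-d[2]],1),'roll',None if yaw is None else round((w-yaw+np.pi)%(2*np.pi)-np.pi,3))
E
python3 -c "
from h import *
plan([.509,-.237,.2],-.08)"
```

```text
t 1.9333 pos [0.4132 0.3115 0.2508] rot [-3.141 -0.    -0.279] q [ 1.03  0.07 -0.26  0.   -1.24  0.27] F [1.18 0.7  0.31] w 0.0398
tool shift [243.3 500.8  50.8] roll -0.199
```

Request:
servo_tool(series=[[[17,36,0,0],[17,36,0,0],[17,36,0,0],[17,36,0,0],[17,36,0,0],[17,36,0,0],[17,36,0,0],[17,36,0,0],[17,36,0,0],[17,36,0,0]]])

```text
t: 2.77
eef_pos: [0.4764, -0.0817, 0.2507]
ee_rot: [-3.141, -0.001, -0.279]
force: [0.7, 0.6, -1.2]
width: 0.0391
gripper_force: 0.0
```

Request:
servo_tool(series=[[[17,33,0,0],[17,33,0,0],[17,33,0,0],[10,20,0,0],[5,10,0,0],[0,0,0,-0.1],[0,0,0,-0.1],[0,0,0,0],[0,0,0,0],[0,0,0,0]]])

```text
t: 3.6
eef_pos: [0.5044, -0.2215, 0.2504]
ee_rot: [-3.142, -0.0, -0.082]
force: [-1.2, 0.4, 0.9]
width: 0.0394
gripper_force: 0.0
```

```bash
python3 -c "
from h import *
plan([.509,-.237,.2],-.08)
a=eyes.grab_frame('scene');b=eyes.grab_frame('top')
c=lambda im,u,v,w=80,h=60: cv2.resize(im[v:v+h,u:u+w,::-1],(400,300),interpolation=cv2.INTER_CUBIC)
cv2.imwrite('pics/d.png',np.hstack([cv2.resize(a[190:290,220:320,::-1],(500,500),interpolation=2),c(b,280,165,60,60)[:, :300].repeat(1,0) if 0 else cv2.resize(b[170:230,280:316,::-1],(300,500),interpolation=2)]))
"
```

```text
t 3.6 pos [ 0.5044 -0.2215  0.2504] rot [-3.142 -0.    -0.082] q [-0.06  0.13 -0.19 -0.   -1.25  1.55] F [-1.23  0.37  0.87] w 0.0394
tool shift [ 5.9 15.1 50.4] roll -0.002
```

View pics/d.png

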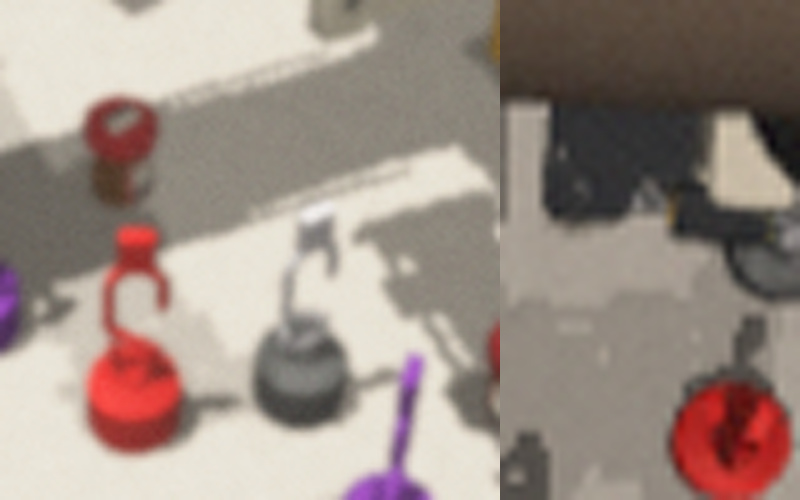

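The scene crop shows the steel weight untouched, with its lug at (283,234), matching the estimate. Descending.

Request:
servo_tool(series=[[[3,8,0,0],[3,7,0,0],[0,0,20,0],[0,0,25,0],[0,0,25,0],[0,0,20,0],[0,0,10,0],[0,0,0,0],[0,0,0,0],[0,0,0,0]]])

```text
t: 4.53
eef_pos: [0.5102, -0.2378, 0.1515]
ee_rot: [3.141, -0.002, -0.08]
force: [-0.3, 0.6, 0.6]
width: 0.0395
gripper_force: 0.0
```

```bash
python3 -c "
from h import *
plan([.509,-.237,.119],-.08)
a=eyes.grab_frame('scene')
s=telemetry.get_state();print(proj('scene',s['eef_pos']))
cv2.imwrite('pics/e.png',cv2.resize(a[195:275,240:320,::-1],(560,560),interpolation=2))
"
```

```text
t 4.5333 pos [ 0.5102 -0.2378  0.1515] rot [ 3.141e+00 -2.000e-03 -8.000e-02] q [-0.09  0.22 -0.32  0.   -1.03  1.58] F [-0.32  0.57  0.58] w 0.0395
tool shift [-1.2 -0.7 32.5] roll 0.0
[[284.12900632 228.07433642]]
```

View pics/e.png

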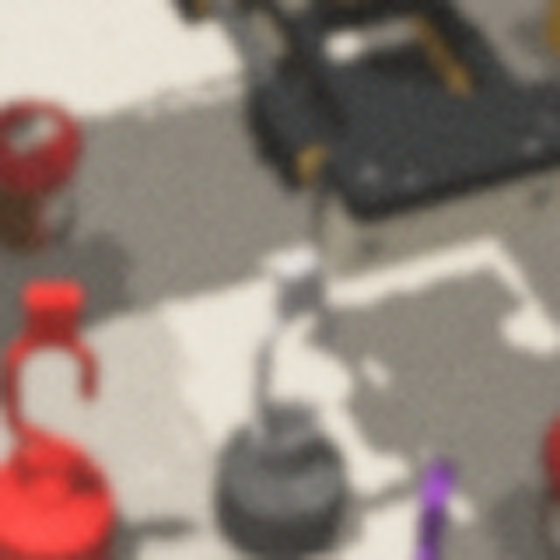

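The crop shows the lug top at scene (282,232), just under the projected TCP at (284,228) and level with the near finger. I'll shift 2 mm back in x, descend and grip.

Request:
servo_tool(series=[[[-2,0,8,0],[0,0,8,0],[0,0,8,0],[0,0,6,0],[0,0,2,0],[0,0,0,0],[0,0,0,0],[0,0,0,0],[0,0,0,0],[0,0,0,0]]])

```text
t: 5.42
eef_pos: [0.5074, -0.2372, 0.1185]
ee_rot: [3.142, -0.001, -0.08]
force: [-0.0, 0.7, -0.1]
width: 0.0395
gripper_force: 0.0
```

Request:
servo_tool(series=[[[0,0,0,0],[0,0,0,0],[0,0,0,0],[0,0,0,0],[0,0,0,0],[0,0,0,0],[0,0,0,0],[0,0,0,0],[0,0,0,0],[0,0,0,0]]], claw=1, grip_force=25)

```text
t: 6.25
eef_pos: [0.5072, -0.2372, 0.1182]
ee_rot: [3.142, -0.0, -0.08]
force: [-0.4, -0.1, 1.6]
width: 0.0068
gripper_force: 24.8
```

Request:
servo_tool(series=[[[0,0,-1,0],[0,0,-4,0],[0,0,-15,0],[0,0,-25,0],[0,0,-30,0],[0,0,-30,0],[0,0,-20,0],[0,0,-10,0],[0,0,0,0],[0,0,0,0]]])

```text
t: 7.08
eef_pos: [0.5067, -0.2369, 0.2523]
ee_rot: [-3.141, 0.001, -0.08]
force: [-0.5, 0.6, -2.4]
width: 0.007
gripper_force: 24.8
```

```bash
python3 -c "
from h import *
plan([.509,-.237,.25],.33)
s=telemetry.get_state();print(s['moment'],s['gripper_force'])
p=s['eef_pos'];w=s['ee_rot'][2]
for m in((.013,0,.087),(-.013,0,.09),(0,0,.0175)): print(m,proj('scene',p+[np.cos(w)*m[0],np.sin(w)*m[0],m[2]-.119])[0])
a=eyes.grab_frame('scene')
cv2.imwrite('pics/f.png',cv2.resize(a[150:250,230:330,::-1],(600,600),interpolation=2))
"
```

```text
t 7.0833 pos [ 0.5067 -0.2369  0.2523] rot [-3.141e+00  1.000e-03 -8.000e-02] q [-0.09  0.14 -0.17 -0.   -1.26  1.58] F [-0.48  0.6  -2.43] w 0.007
tool shift [ 2.3 -0.1  2.3] roll -0.41
[-0.03040994 -0.00164127 -0.03750133] 24.795283377170563
(0.013, 0, 0.087) [290.04843828 206.21822718]
(-0.013, 0, 0.09) [279.60440705 208.16144418]
(0, 0, 0.0175) [282.63553636 228.56222596]
```

View pics/f.png

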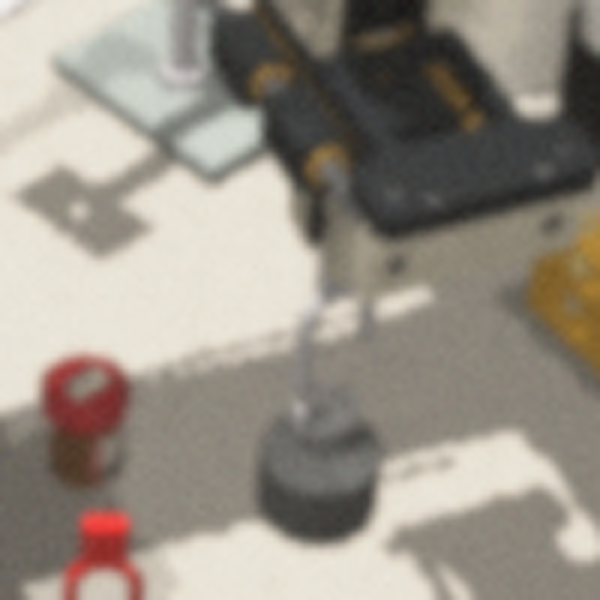

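Picture f shows the weight lifted and hanging straight. Tip at (290,207), shank at (280,208) and weight centre at (283,228) all match the prediction from the TCP within 1 px.

Request:
servo_tool(series=[[[0,0,-8,0],[0,0,-12,-0.06],[0,0,-10,-0.08],[0,0,-5,-0.08],[0,0,0,-0.08],[0,0,0,-0.06],[0,0,0,-0.05],[0,0,0,0],[0,0,0,0],[0,0,0,0]]])

```text
t: 7.97
eef_pos: [0.5069, -0.2372, 0.2876]
ee_rot: [-3.141, 0.001, 0.329]
force: [1.0, -0.8, -3.6]
width: 0.007
gripper_force: 24.8
```

```bash
python3 -c "
from h import *
plan([.420,.073,.285],.33)"
```

```text
t 7.9667 pos [ 0.5069 -0.2372  0.2876] rot [-3.141e+00  1.000e-03  3.290e-01] q [-0.09  0.13 -0.11 -0.   -1.33  1.99] F [ 1.   -0.77 -3.6 ] w 0.007
tool shift [  17.8 -321.6    2.6] roll -0.001
```

Request:
servo_tool(series=[[[1,-10,0,0],[1,-20,0,0],[2,-35,0,0],[2,-40,0,0],[2,-40,0,0],[2,-40,0,0],[2,-40,0,0],[2,-40,0,0],[2,-35,0,0],[2,-20,0,0]]])

```text
t: 8.8
eef_pos: [0.4189, 0.0741, 0.2885]
ee_rot: [-3.14, -0.001, 0.331]
force: [0.1, 1.4, -2.2]
width: 0.007
gripper_force: 25.0
```

Request:
servo_tool(series=[[[0,-2,10,0],[0,0,20,0],[0,0,20,0],[0,0,15,0],[0,0,10,0],[0,0,5,0],[0,0,0,0],[0,0,0,0],[0,0,0,0],[0,0,0,0]]])

```text
t: 9.63
eef_pos: [0.4203, 0.0734, 0.209]
ee_rot: [-3.141, -0.002, 0.33]
force: [-0.1, -0.1, -1.9]
width: 0.007
gripper_force: 24.8
```

```bash
python3 -c "
from h import *
plan([.4957,.0993,.204],.33)
a=eyes.grab_frame('scene');b=eyes.grab_frame('top')
s=telemetry.get_state();p=s['eef_pos'];w=s['ee_rot'][2]
for m in((.013,0,.087),(-.013,0,.09),(0,0,.0175)): 
  q=p+[np.cos(w)*m[0],np.sin(w)*m[0],m[2]-.119];print(m,proj('scene',q)[0],proj('top',q)[0])
for c in('scene','top'):print('hole',proj(c,[.508,.1035,.165]))
cv2.imwrite('pics/g.png',np.hstack([cv2.resize(a[120:200,170:250,::-1],(500,500),interpolation=2),cv2.resize(b[165:245,185:233,::-1],(300,500),interpolation=2)]))
"
```

```text
t 9.6333 pos [0.4203 0.0734 0.209 ] rot [-3.141e+00 -2.000e-03  3.300e-01] q [ 0.64 -0.07 -0.5   0.   -1.14  1.26] F [-0.07 -0.15 -1.87] w 0.007
tool shift [79.7 -0.   5. ] roll 0.0
(0.013, 0, 0.087) [202.65289611 152.89857204] [216.5577223  217.02096164]
(-0.013, 0, 0.09) [195.19176445 156.15503181] [219.09401038 225.03380519]
(0, 0, 0.0175) [200.48365707 174.46048106] [220.29032172 222.54825672]
hole [[224.41696923 144.11772387]]
hole [[209.02511429 192.9939007 ]]
```

View pics/g.png

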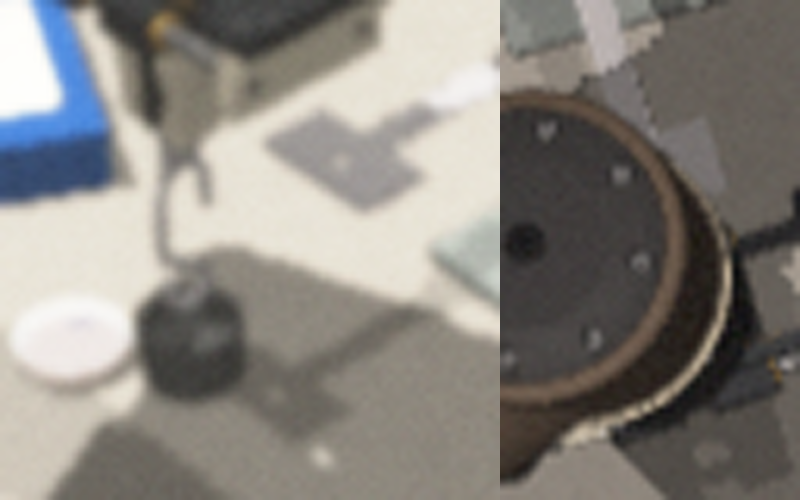

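Picture g shows the hook in front of the plate with its tip at about (203,153), as predicted, and the hole at (224.5,145.5). I'll come in level from the front edge with the tip about 7 mm above the plate.

Request:
servo_tool(series=[[[4,0,2,0],[10,0,3,0],[15,0,0,0],[15,0,0,0],[14,0,0,0],[10,0,0,0],[6,0,0,0],[4,0,0,0],[0,0,0,0],[0,0,0,0]]])

```text
t: 10.57
eef_pos: [0.4933, 0.0984, 0.203]
ee_rot: [3.142, 0.001, 0.33]
force: [-0.2, -1.0, -1.9]
width: 0.0063
gripper_force: 24.8
```

```bash
python3 -c "
from h import *
plan([.4947,.0983,.204],.33)
ims=[eyes.grab_frame('scene').astype(float) for _ in range(4)]
a=np.mean(ims,0).astype(np.uint8)
s=telemetry.get_state();p=s['eef_pos'];w=s['ee_rot'][2];print(s['force'])
q=p+[np.cos(w)*.013,np.sin(w)*.013,.087-.119];print('tip',q,proj('scene',q)[0],'tip at plate',proj('scene',[q[0],q[1],.165]))
cv2.imwrite('pics/i.png',cv2.resize(a[125:165,200:250,::-1],(800,640)[:1]+(640,) if 0 else (750,600),interpolation=2))
"
```

```text
t 10.5667 pos [0.4933 0.0984 0.203 ] rot [3.142e+00 1.000e-03 3.300e-01] q [ 0.59  0.08 -0.36 -0.   -1.13  1.31] F [-0.22 -0.99 -1.92] w 0.0063
tool shift [ 1.3  0.5 -1. ] roll 0.0
[ 0.28778563  0.12942623 -2.17247422]
tip [0.50550976 0.10264385 0.17144598] [223.68152038 142.66485845] tip at plate [[223.73210588 144.50608891]]
```

View pics/i.png

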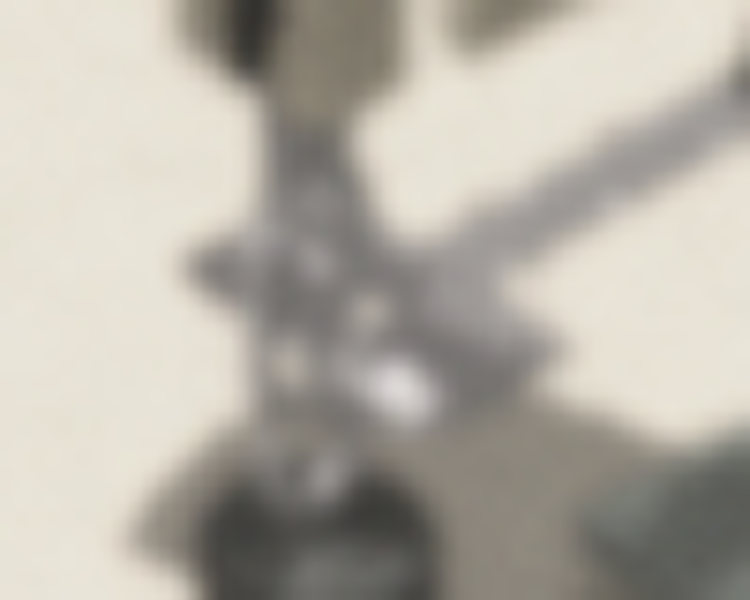

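Crop i shows the hole, bright, at scene (224.3,145.2), with the tip just above it at about (223.7,142.7). I'll shift slightly and lower gently to feel for it.

Request:
servo_tool(series=[[[0.5,1,0,0],[0,0,2,0],[0,0,2,0],[0,0,2,0],[0,0,1,0],[0,0,1,0],[0,0,1,0],[0,0,1,0],[0,0,0,0],[0,0,0,0]]])

```text
t: 11.6
eef_pos: [0.4943, 0.0977, 0.1931]
ee_rot: [3.142, 0.0, 0.33]
force: [-1.1, 0.6, -1.7]
width: 0.007
gripper_force: 24.8
```

```bash
cat >> h.py <<'E'
def feel(n=8):
    L=[]
    for _ in range(n):
        eyes.grab_frame('scene');s=telemetry.get_state();L.append(np.r_[s['force'],s['moment'],s['eef_pos']])
    L=np.array(L);print('F',L[:,:3].mean(0).round(2),'M',L[:,3:6].mean(0).round(3),'pos',L[:,6:].mean(0).round(4),'tipz',round(L[:,8].mean()-.032,4))
E
python3 -c "
from h import *
feel()"
```

```text
F [ 0.06 -0.12 -1.66] M [-0.065 -0.018  0.016] pos [0.4944 0.0978 0.1932] tipz 0.1612
```

Request:
servo_tool(series=[[[0,0,1,0],[0,0,1,0],[0,0,1,0],[0,0,0,0],[0,0,0,0],[0,0,0,0],[0,0,0,0],[0,0,0,0],[0,0,0,0],[0,0,0,0]]])

```text
t: 12.83
eef_pos: [0.4943, 0.0978, 0.1902]
ee_rot: [-3.142, 0.0, 0.33]
force: [-0.7, 0.0, -2.4]
width: 0.007
gripper_force: 24.8
```

```bash
python3 -c "
from h import *
feel()"
```

```text
F [ 0.19 -0.06 -1.95] M [-0.048 -0.022 -0.001] pos [0.4943 0.0977 0.1902] tipz 0.1582
```

Request:
servo_tool(series=[[[0,0,2,0],[0,0,3,0],[0,0,3,0],[0,0,3,0],[0,0,2,0],[0,0,0,0],[0,0,0,0],[0,0,0,0],[0,0,0,0],[0,0,0,0]]])

```text
t: 14.07
eef_pos: [0.4944, 0.0978, 0.1773]
ee_rot: [-3.142, -0.0, 0.33]
force: [0.2, 0.9, -2.1]
width: 0.0073
gripper_force: 24.8
```

```bash
python3 -c "
from h import *
feel()"
```

```text
F [-0.25  0.16 -1.88] M [-0.084 -0.047  0.001] pos [0.4944 0.0978 0.1772] tipz 0.1452
```

Request:
servo_tool(series=[[[0,0,1.5,0],[0,0,1.5,0],[0,0,1,0],[0,0,1,0],[0,0,1,0],[0,0,1,0],[0,0,0,0],[0,0,0,0],[0,0,0,0],[0,0,0,0]]])

```text
t: 15.3
eef_pos: [0.4945, 0.0978, 0.1703]
ee_rot: [-3.142, -0.0, 0.33]
force: [-0.0, 0.4, -1.6]
width: 0.0073
gripper_force: 24.8
```

```bash
python3 -c "
from h import *
feel()"
```

```text
F [-0.04  0.46 -1.34] M [-0.002 -0.196  0.01 ] pos [0.4944 0.0978 0.1702] tipz 0.1382
```

Request:
servo_tool(series=[[[0,0,1,0],[0,0,1,0],[0,0,1,0],[0,0,0,0],[0,0,0,0],[0,0,0,0],[0,0,0,0],[0,0,0,0],[0,0,0,0],[0,0,0,0]]])

```text
t: 16.53
eef_pos: [0.4944, 0.0978, 0.1672]
ee_rot: [-3.142, -0.0, 0.33]
force: [0.4, 1.1, -0.8]
width: 0.007
gripper_force: 24.8
```

```bash
python3 -c "
from h import *
feel()
a=eyes.grab_frame('scene')
cv2.imwrite('pics/j.png',cv2.resize(a[125:185,190:270,::-1],(800,600),interpolation=2))"
```

```text
F [ 0.6   0.22 -0.25] M [ 0.05  -0.274  0.006] pos [0.4944 0.0978 0.1672] tipz 0.1352
```

View pics/j.png

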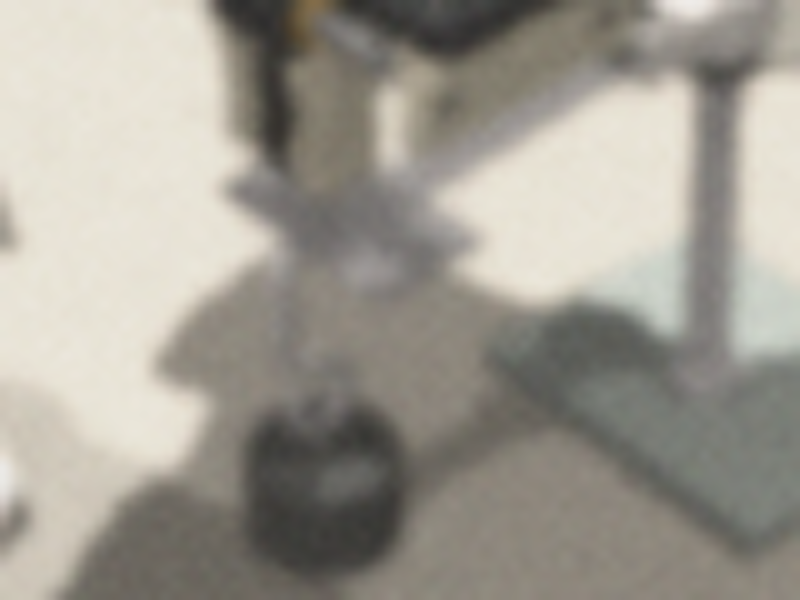

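The crop shows the weight under the plate at (222,173), with the shank outside the front edge. Force shows it nearly fully carried (Fz about -0.25 N). Releasing.

Request:
servo_tool(series=[[[0,0,0.5,0],[0,0,0,0],[0,0,0,0],[0,0,0,0],[0,0,0,0],[0,0,0,0],[0,0,0,0],[0,0,0,0],[0,0,0,0],[0,0,0,0]]], grip_force=3)

```text
t: 17.82
eef_pos: [0.4943, 0.0977, 0.1667]
ee_rot: [-3.142, 0.0, 0.33]
force: [0.0, 0.7, -1.0]
width: 0.0077
gripper_force: 3.0
```

Request:
servo_tool(series=[[[0,0,0,0],[0,0,0,0],[0,0,0,0],[0,0,0,0],[0,0,0,0],[0,0,0,0],[0,0,0,0],[0,0,0,0],[0,0,0,0],[0,0,0,0]]], claw=0.3)

```text
t: 18.65
eef_pos: [0.4943, 0.0977, 0.1667]
ee_rot: [3.142, 0.0, 0.33]
force: [0.2, 0.5, 0.5]
width: 0.0303
gripper_force: 0.0
```

Request:
servo_tool(series=[[[0,0,-1,0],[0,0,-3,0],[0,0,-6,0],[0,0,-10,0],[0,0,-15,0],[0,0,-20,0],[0,0,-25,0],[0,0,-20,0],[0,0,-10,0],[0,0,0,0]]])

```text
t: 19.48
eef_pos: [0.4956, 0.0982, 0.2799]
ee_rot: [-3.141, -0.005, 0.33]
force: [0.8, 0.6, -0.7]
width: 0.0308
gripper_force: 0.0
```

Request:
servo_tool(series=[[[-5,0,0,0],[-10,0,0,0],[-10,0,0,0],[-5,0,0,0],[0,0,0,0],[0,0,0,0],[0,0,0,0],[0,0,0,0],[0,0,0,0],[0,0,0,0]]])

```text
t: 20.32
eef_pos: [0.4661, 0.0881, 0.2765]
ee_rot: [3.141, 0.0, 0.33]
force: [-0.1, 0.0, -0.6]
width: 0.0306
gripper_force: 0.0
```

```bash
python3 -c "
from h import *
feel(4)
a=eyes.grab_frame('scene')
for _ in range(20): eyes.grab_frame('scene')
b=eyes.grab_frame('scene');d=np.abs(a.astype(float)-b)[125:185,190:270].mean();print('diff',d,np.abs(a.astype(float)-b)[300:,100:200].mean())
cv2.imwrite('pics/k.png',cv2.resize(b[105:195,180:300,::-1],(800,600),interpolation=2))"
```

```text
F [ 0.25  0.   -0.5 ] M [-0.04  -0.027 -0.001] pos [0.4661 0.088  0.2765] tipz 0.2445
diff 1.6174305555555555 2.0016269841269843
```

View pics/k.png

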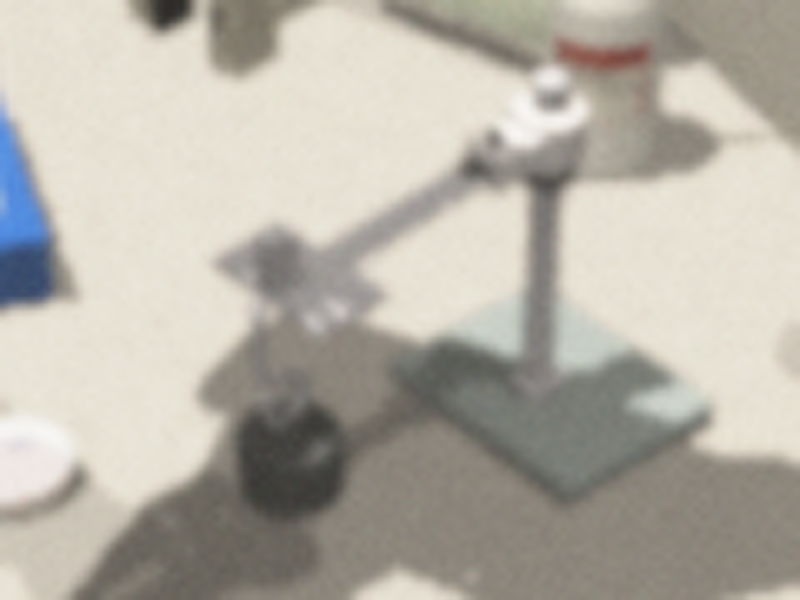

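The picture shows the weight hanging from the plate at scene (223,174), with the loop over the front strip at (221,143). It isn't moving: the frame difference is at noise level. The gripper is well clear, so I'm handing in.

```bash
python3 -c "
from h import *
print(ticket.job_done())"
```

```text
the job is handed in; nothing more can be done
None
```

The steel weight hangs still from the hole in the arm's end plate, with the gripper clear of it; I handed the job in at about 22 s of the 61 s, and the hand-in gave no verdict.

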